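Lock the spring-tilt viewing stage level and set the wax block on it

TASK

The hinged plate of the viewing stage is standing tilted on its spring. Press it down, by feel and without leaning hard on it, until it lies level, and run its sliding bolt fully home into the keeper so that it stays locked when you let go. Then set the cassette that carries the wax block flat on the plate, squarely inside the engraved outline, and leave the other things where they are.

Things in the scene. Friction and masses are not known exactly. Their poses are not given: they have to be found in the camera images.
- stage: Fixed dark steel base of the viewing stage, 160 x 150 x 10 mm, on the worktop. Origin: centre of its underside; +x towards the hinge side, +y away from the keeper, z up. Hinge pin along y at x +66, 42 mm high. More than 90 N on stage, plate or bolt counts as leaning hard.
- plate: Aluminium plate, 122 deep x 130 wide x 6 mm, origin on the hinge pin, reaching to stage -x; level, its top is 45 mm above the worktop and its axes are the stage's. A spring holds its free (-x) edge up about 17 degrees, its upper limit; there, 5 N starts it down and about 11 N holds it level. Its lower limit is 7 mm under level at that edge.
- keeper_foot (a point): Foot, 10 mm above the worktop, of the fixed steel keeper post (24 x 12 mm, top 60 to 66 mm high) at the stage's -y side. An 11 mm high slot along y through it takes the bolt; its middle is 47 to 52 mm above the worktop, different each time and not told: feel for it. Locked and let go, the bolt bears on the slot's top, the plate within 2 degrees of level.
- mark (a point): Centre of the engraved rectangular outline on the plate's top face (inside size 49 x 36 mm, long side along x). Axes: x and y as the stage, z normal to the plate; moves with the plate.
- press_spot (a point): Point on the plate's top face, on the bolt's line 12 mm from the free edge, 26 mm to +y of the drawn-back knob's axis: bare plate to press on, as is all from the knob (wherever it is) to 35 mm further in +y. Axes as the plate's.
- knob_top (a point): Centre of the top of the bolt's upright round knob, 12 mm diameter, standing 30 mm above the plate. The bolt is 8 mm round, its axis 6 mm above the plate, nose flat and 68 mm from the knob's axis towards -y. Two guide saddles, 11 mm high above the plate, lie 31 to 61 mm from the drawn-back knob's axis towards -y.
- bolt (a joint): Travel of the bolt along the stage's -y, m: 0 drawn back (nose 5 mm short of the keeper), 0.024 fully home. Drag 2 N, stays where left; at the start up to 14 mm out. With the plate too high or low the keeper's face stops it. If it is out while the plate is up it lands on the keeper's top and bars the way until drawn back.
- block: Tissue cassette with a wax block on it: 41 x 28 mm, 12 mm high (flat cassettes are 6 mm). Origin: centre of its underside, x along its 41 mm length, z up. Starts on the worktop; weighs about 20 g. Grasp across the 28 mm sides.
- flat_cassette: Bystander: flat empty cassette, 41 x 28 x 6 mm, origin centre of underside; it and the wax block's cassette may be swapped.
- mould: Bystander: steel base mould tray, 38 x 53 x 9 mm, origin centre of underside.
- magnifier: Bystander: black round stand magnifier, 49 mm diameter, 34 mm high, origin centre of underside.
There are look-alikes about, which are no part of the job. Leave any blue look-alike of the block alone.

How it is judged:
By the outcome, as a careful person would: the job done as asked, in the order asked, and still so for the second after the job is handed in, with the robot touching nothing.
It also fails if it takes over 61 s, if anything falls off the work surface, if the arm or the gripper's body presses on something with over 40 N, if the wrist force passes 120 N, or if a joint passes its speed limit or range.

ROBOT

A 6-joint arm with a two-finger parallel gripper is mounted at the origin on a cart in front of the work surface, level with it; the furniture and walls round the work are solid. World frame = base frame: x ahead of the robot, y to its left, z up, the work surface at z = 0. Lengths are in m, angles in rad, forces in N, time in s.
With the tool pointing down it reaches from about 0.225 to 0.875 m from the base axis. Payload 3.4 kg.
Tool frame: the origin (TCP) lies between the finger pads; the fingertips stand 25 mm ahead of it and the grasp point (between the pads) lies 6 mm ahead of it; z points along the fingers, y is the line along which they close (so a half turn about z gives the same grasp; the last joint's range is limited). The gripper opens to 85 mm and grips with 20 to 120 N. Pads are 22 mm wide; open, the fingers measure 114 mm over their backs; the gripper's body (76 mm by 85 mm) begins 54 mm behind the grasp point. The pads swing forward as they close: fully open they stand 13 mm farther back than shut.
Start: joints at [-1.277, 0.276, 1.505, -0, 1.361, -0.121], TCP at [0.232, -0.526, 0.234] pointing down, gripper open.
Joint ranges: [-2.89, 2.89], [-0.75, 2.08], [0.22, 2.7], [-1.18, 4.32], [0.11, 2.71], [-2.7, 2.7]. Speed limits (rad/s): [2.57, 2.57, 3.14, 3.14, 3.14, 3.14].

INTERFACE

Orientations are given as a unit quaternion [w, x, y, z].
In Python, from rig import manip, cams, ticket gives the robot as it stands.
- The arm moves only by the tool step_arm, never from a script. Its argument "increments" is a list of rows, each an object with "dp": the shift along the world's x, y, z each as a share of 0.2 m, from -1 to 1, a list of three; "yaw": the turn about the world's z as a share of 0.15 rad, from -1 to 1; "grip": the opening, from 0 (shut) to 1 (fully open). In form: [{"dp": [tx, ty, tz], "yaw": yaw, "grip": grip}, ...]. A call has 1 to 5 rows; each row shifts and turns the commanded pose from where the row before left it; what a row does not reach is not made up. A row lasts 1/8 s, in which the tool goes at most 62.5 mm and 10.7 degrees, less where a joint would pass 70% of its speed; a pose out of reach is approached as far as the arm can. A call with a number of a shift or a turn outside -1 to 1 is refused whole. A call with a gripper value outside its range is refused whole. The fingers move at their own pace and stop on an object; "squeeze" is the grip in N (left out, the last holds). Time passes only in rows, so rows that do not move let the fingers close. It gives the time, the measured TCP pose, the force, the opening and the grip force at its end, in the units of the state.
- manip.get_state(): the state, without advancing time (a new reading comes with each control period).
- cams.get_image(name): name is "scene" or "top" or "wrist"; returns the picture (384x512x3 uint8, blue, green, red); there is no depth.
- cams.get_calibration(name): a dict with "fx", "fy", "cx", "cy" (pixels), "extrinsics" (4x4, takes a point from camera to world coordinates). Camera axes: x right, y up, looking along -z (the intrinsics and any distortion apply to the point x, -y, -z); pixel columns grow to the right and rows downward; lengths in m; the calibration is good to about 2 mm. A picture is of the moment at which its call begins: read the wrist's pose just before it. get_calibration takes no time and is no camera call; for the wrist camera it gives the pose at the moment of the call.
- ticket.sign_off(): hands the job in; it is judged then, once.
The state is a dict: "clock": time; "qpos": joint angles; "qd": joint speeds; "effort": joint torques, N m; "position": TCP position; "ee_rot": TCP orientation; "contact_force": force on the tool from outside, world axes, zero at the start; "moment": the same for the moment, N m; "width": finger opening in m; "gripper_force": force on a finger pad.
Only numpy, scipy, OpenCV 4.12 (cv2) and the standard library are available. Lean on these libraries where they do the work, as an engineer would, in place of code of your own. Each camera call takes 0.05 s, during which the arm holds its last target. There are 200 camera calls.

## Working session

There is one attempt and no reset: what is moved stays moved. The work goes in short steps, Python scripts to look and compute and a tool call to move; the robot and the scene stay as the last step left them, time stands still between calls to the robot, and variables do not carry over. Pictures are saved under pics/ and viewed, at most 10 in all, crops included, and the job is handed in when it is done.

Besides the shell and the picture viewer there is one more tool, called as name(argument=value, ...), one argument or row to a line, values as JSON. step_arm: Moves the arm, as the interface text tells. Shift numbers are shares of 0.2 m and turn numbers shares of 0.15 rad, none past 1 either way. Its arguments: {"type":"object","properties":{"increments":{"type":"array"},"squeeze":{"type":"number"}},"required":["increments"]}

```bash
mkdir -p pics; cat > h.py <<'E'
import numpy as np, cv2
from rig import manip, cams, ticket
def ray(n,u,v,C=None):
    C=C or cams.get_calibration(n); E=np.array(C["extrinsics"])
    d=np.array([(u-C["cx"])/C["fx"],-(v-C["cy"])/C["fy"],-1.])
    return E[:3,3],E[:3,:3]@d
def onz(n,u,v,z,C=None):
    o,d=ray(n,u,v,C); return o+d*(z-o[2])/d[2]
def proj(n,p):
    C=cams.get_calibration(n);E=np.array(C["extrinsics"]);q=E[:3,:3].T@(np.array(p)-E[:3,3])
    return C["cx"]+C["fx"]*q[0]/-q[2],C["cy"]-C["fy"]*q[1]/-q[2]
def two(n1,p1,n2,p2):
    a,d=ray(n1,*p1);b,e=ray(n2,*p2)
    s=np.linalg.lstsq(np.c_[d,-e],b-a,rcond=None)[0]
    return (a+d*s[0]+b+e*s[1])/2,np.linalg.norm(a+d*s[0]-b-e*s[1])
E
python3 - <<'E'
from h import *
for n in("scene","top"):
    im=cams.get_image(n);cv2.imwrite(f"pics/{n}0.png",im)
    C=cams.get_calibration(n);print(n,{k:(np.round(v,3).tolist()) for k,v in C.items()})
a=cv2.imread("pics/scene0.png");b=cv2.imread("pics/top0.png")
cv2.imwrite("pics/t.png",cv2.resize(b,(800,600),interpolation=cv2.INTER_CUBIC));cv2.imwrite("pics/s.png",cv2.resize(a,(800,600),interpolation=cv2.INTER_CUBIC))
print(manip.get_state())
E
```

```text
scene {'fx': 408.967, 'fy': 408.967, 'cx': 259.742, 'cy': 188.033, 'extrinsics': [[-0.589, 0.526, -0.613, -0.009], [-0.808, -0.391, 0.44, 0.463], [-0.008, 0.755, 0.656, 0.695], [0.0, 0.0, 0.0, 1.0]]}
top {'fx': 462.049, 'fy': 462.049, 'cx': 251.774, 'cy': 196.605, 'extrinsics': [[-0.011, 0.994, -0.104, 0.451], [-1.0, -0.01, 0.006, 0.058], [0.004, 0.104, 0.995, 1.285], [0.0, 0.0, 0.0, 1.0]]}
{'clock': 0.1, 'qpos': array([-1.27697575e+00,  2.76558924e-01,  1.50599175e+00,  4.23952438e-05,
        1.36070750e+00, -1.21028400e-01]), 'qd': array([ 0.00131614, -0.00277447, -0.00323135,  0.00174259, -0.00065666,
       -0.0006551 ]), 'effort': array([ 9.00768919e-04, -4.17697263e+01, -2.46404278e+01, -1.61290695e-04,
        5.81239583e-03, -1.93801651e-05]), 'position': array([ 0.2316156 , -0.52578975,  0.23351661]), 'ee_rot': array([-8.31442055e-04,  9.78565136e-01,  2.05935865e-01, -5.12071540e-05]), 'contact_force': array([ 0.55312923, -0.59984984,  0.32054921]), 'moment': array([0.0613032 , 0.00034746, 0.03883008]), 'gripper_force': 0.0, 'width': 0.08520956335579329}
```

View pics/t.png

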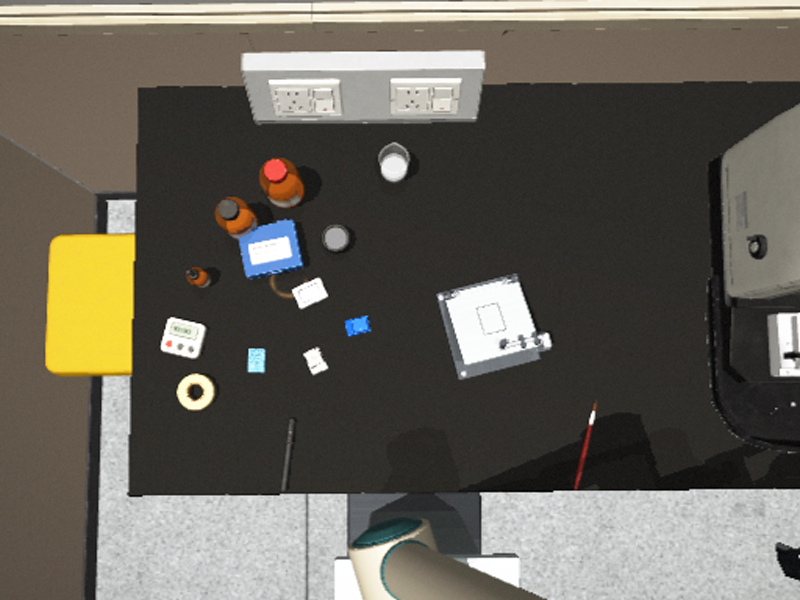

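View pics/s.png

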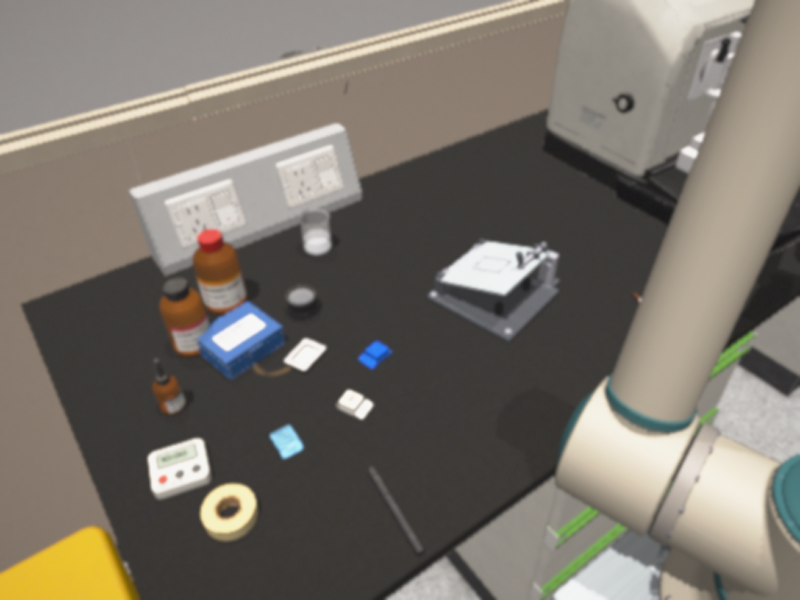

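```bash
python3 - <<'E'
import cv2,numpy as np
t=cv2.imread("pics/top0.png");s=cv2.imread("pics/scene0.png")
f=lambda i,x,y,w,h:cv2.resize(i[y:y+h,x:x+w],(400,300),interpolation=cv2.INTER_CUBIC)
cv2.imwrite("pics/c1.png",np.vstack([np.hstack([f(t,272,170,88,66+6),f(s,268,145,100,75)]),np.hstack([f(t,150,190,100,75),f(s,165,205,100,75)])]))
E
```

```text
(no output)
```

View pics/c1.png

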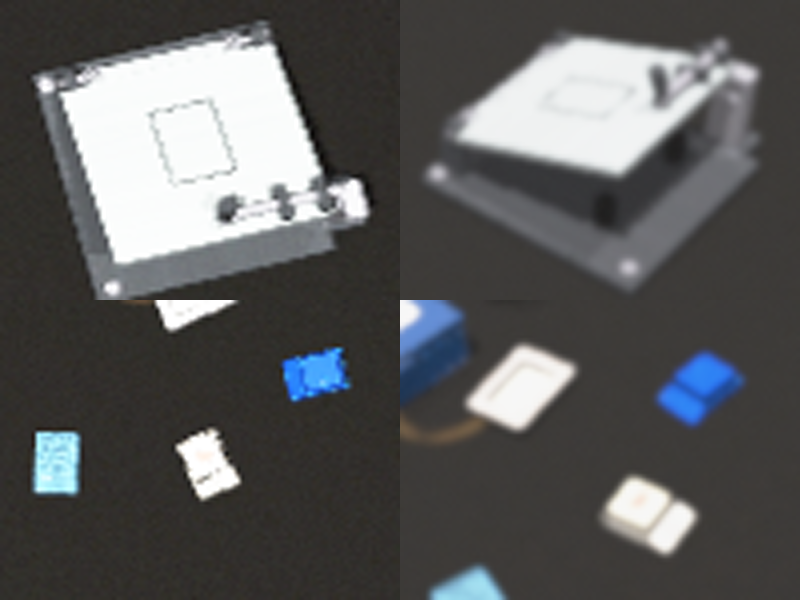

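```bash
python3 - <<'E'
from h import *
T=lambda u,v:(272+u/4.545,170+v/4.1667)
S=lambda u,v:(268+(u-400)/4,145+v/4)
for k,p in dict(TL=(36,74),TR=(269,22),BL=(99,298),BR=(336,246)).items(): print(k,onz("top",*T(*p),.01).round(4))
for k,p in dict(L=(436,176),F=(627,292),R=(758,158)).items(): print("sc",k,onz("scene",*S(*p),.01).round(4))
print("knob",two("top",T(227,209),"scene",S(657,72)))
print("keeper top",onz("top",*T(350,196),.063), onz("scene",*S(742,72),.063))
print("platecorner free left",two("top",T(115,263),"scene",S(622,177)))
for n,c,r in(("top",(202,231),.0),("scene",(228,258),0)):
    im=cv2.imread(f"pics/{n}0.png");m=(im.min(2)>130).astype(np.uint8)
    k,l,st,ce=cv2.connectedComponentsWithStats(m)
    i=min(range(1,k),key=lambda i:np.hypot(*(ce[i]-c))+(st[i,4]<30)*999)
    print(n,st[i],ce[i]); cs=cv2.findContours((l==i).astype(np.uint8),0,1)[0][0]
    bx=cv2.boxPoints(cv2.minAreaRect(cs)); P=np.array([onz(n,*q,.009) for q in bx]); print(P.round(4),P.mean(0).round(4)); print([np.linalg.norm(P[j]-P[j-1]).round(4) for j in range(4)])
E
```

```text
TL [ 0.6086 -0.0279  0.01  ]
TR [ 0.6422 -0.1716  0.01  ]
BL [ 0.4595 -0.0634  0.01  ]
BR [ 0.4921 -0.2079  0.01  ]
sc L [ 0.6027 -0.0306  0.01  ]
sc F [ 0.4538 -0.057   0.01  ]
sc R [ 0.4931 -0.2077  0.01  ]
knob (array([ 0.5135512 , -0.12650087,  0.104117  ]), np.float64(0.0031954927420255056))
keeper top [ 0.52206849 -0.20605985  0.063     ] [ 0.51897453 -0.20915589  0.063     ]
platecorner free left (array([ 0.48004749, -0.06750625,  0.07600844]), np.float64(0.0019940350895317083))
top [194 222  16  18 161] [201.37888199 230.72670807]
[[0.5058 0.2129 0.009 ]
 [0.518  0.1855 0.009 ]
 [0.479  0.1679 0.009 ]
 [0.467  0.1952 0.009 ]] [0.4925 0.1904 0.009 ]
[np.float64(0.0427), np.float64(0.03), np.float64(0.0427), np.float64(0.0299)]
scene [216 249  23  20 274] [226.87226277 258.24087591]
[[0.5018 0.2164 0.009 ]
 [0.5233 0.1874 0.009 ]
 [0.4768 0.169  0.009 ]
 [0.4571 0.1978 0.009 ]] [0.4897 0.1927 0.009 ]
[np.float64(0.0484), np.float64(0.0361), np.float64(0.05), np.float64(0.035)]
```

White wax‑topped cassette at top px (201,231) is the block: white and tall in the scene crop. The blue look‑alike is at (229,208), and the light‑blue flat one at (164,230) is the flat cassette. I'm moving over the stage for a close view.

step_arm(
  increments=[
    {"dp": [0.16, 0.245, 0.05], "yaw": -0.154, "grip": 0.5},
    {"dp": [0.16, 0.245, 0.05], "yaw": -0.154, "grip": 0.5},
    {"dp": [0.16, 0.245, 0.05], "yaw": -0.154, "grip": 0.3},
    {"dp": [0.16, 0.245, 0.05], "yaw": -0.154, "grip": 0.3},
  ],
)

```text
clock: 0.6
position: [0.3603, -0.3285, 0.2743]
ee_rot: [-0.0, 0.987, 0.16, -0.0]
contact_force: [0.5, -0.4, -0.2]
width: 0.0254
gripper_force: 0.0
```

step_arm(
  increments=[
    {"dp": [0.16, 0.245, 0], "yaw": -0.154, "grip": 0.3},
    {"dp": [0.16, 0.245, 0], "yaw": -0.154, "grip": 0.3},
    {"dp": [0.16, 0.245, 0], "yaw": -0.154, "grip": 0.3},
    {"dp": [0.16, 0.245, 0], "yaw": -0.154, "grip": 0.3},
  ],
)

```text
clock: 1.1
position: [0.4883, -0.1325, 0.2741]
ee_rot: [0.0, 0.993, 0.114, -0.0]
contact_force: [0.8, -1.0, -0.0]
width: 0.0257
gripper_force: 0.0
```

```bash
python3 - <<'E'
from h import *
s=manip.get_state();print(s["position"],s["ee_rot"],s["clock"],s["width"],s["contact_force"])
im=cams.get_image("wrist");C=cams.get_calibration("wrist");print({k:np.round(v,4).tolist() for k,v in C.items()})
import json;json.dump({k:np.array(v).tolist() for k,v in C.items()},open("w1.json","w"))
cv2.imwrite("pics/w1r.png",im);cv2.imwrite("pics/w1.png",cv2.resize(im,(800,600),interpolation=cv2.INTER_CUBIC))
E
```

```text
[ 0.48834837 -0.13251052  0.27410733] [ 9.14905191e-05  9.93439860e-01  1.14355699e-01 -1.01665960e-04] 1.1 0.02573251212016296 [ 0.81410315 -0.99913371 -0.02474701]
{'fx': 269.9319, 'fy': 269.9319, 'cx': 257.4325, 'cy': 191.6156, 'extrinsics': [[0.2311, 0.9367, 0.2632, 0.5591], [-0.9729, 0.2241, 0.0569, -0.1116], [-0.0057, -0.2692, 0.9631, 0.4136], [0.0, 0.0, 0.0, 1.0]]}
```

View pics/w1.png

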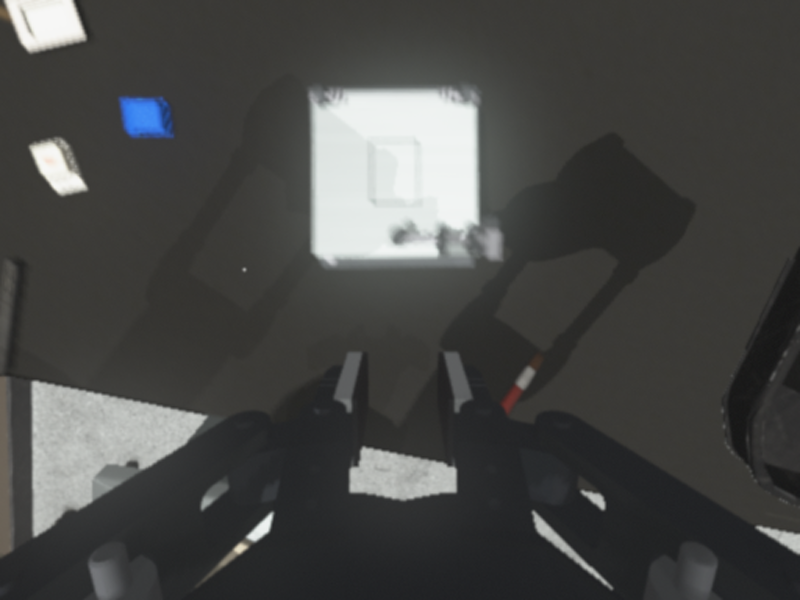

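```bash
cat >> h.py <<'E'
def multi(obs):
    A=np.zeros((3,3));b=np.zeros(3);R=[]
    for n,p,C in obs:
        o,d=ray(n,*p,C);d=d/np.linalg.norm(d);M=np.eye(3)-np.outer(d,d);A+=M;b+=M@o;R.append((o,M))
    x=np.linalg.solve(A,b);return x.round(4),[float(np.linalg.norm(M@(x-o)).round(4)) for o,M in R]
E
python3 - <<'E'
from h import *
import json
W=json.load(open("w1.json"))
T=lambda u,v:("top",(272+u/4.545,170+v/4.1667),None)
S=lambda u,v:("scene",(268+(u-400)/4,145+v/4),None)
w=lambda u,v:("wrist",(u*.64,v*.64),W)
a=np.radians(13.3);R=np.array([[np.cos(a),np.sin(a)],[-np.sin(a),np.cos(a)]])
c=np.array([.549,-.117])
for k,o in dict(mark=[T(193,142),S(589,96),w(395,172)],knob=[T(227,209),S(657,72),w(402,232)],freeL=[T(115,263),S(622,177),w(314,254)],freeR=[T(330,205),S(728,88),w(479,250)]).items():
    x,r=multi(o);print(k,x,r,"stage",(R@(x[:2]-c)).round(4)); x,r=multi(o[:2]);print("   ts",x,(R@(x[:2]-c)).round(4))
print("keeper",[(R@(onz(n,*p,.063,C)[:2]-c)).round(4) for n,p,C in (T(350,196),S(742,72),w(494,238))])
# sharper full-res stage crop: top view contour
im=cv2.imread("pics/top0.png");g=im.max(2)[160:250,265:365]
m=(g>75).astype(np.uint8);m=cv2.morphologyEx(m,cv2.MORPH_OPEN,np.ones((3,3)))
cs=max(cv2.findContours(m,0,1)[0],key=cv2.contourArea);ap=cv2.approxPolyDP(cv2.convexHull(cs),2,True)[:,0]+[265,160]
for p in ap: print(p,(R@(onz("top",*p,.01)[:2]-c)).round(4))
E
```

```text
mark [ 0.559  -0.1099  0.067 ] [0.0052, 0.0043, 0.0091] stage [0.0114 0.0046]
   ts [ 0.5577 -0.115   0.0636] [ 0.0089 -0.0001]
knob [ 0.5172 -0.124   0.1027] [0.0061, 0.0029, 0.009] stage [-0.0326  0.0005]
   ts [ 0.5136 -0.1265  0.1041] [-0.0366 -0.0011]
freeL [ 0.4819 -0.0621  0.0793] [0.0045, 0.0061, 0.0101] stage [-0.0527  0.0689]
   ts [ 0.48   -0.0675  0.076 ] [-0.0558  0.064 ]
freeR [ 0.5171 -0.1914  0.0591] [0.0035, 0.0029, 0.0061] stage [-0.0482 -0.0651]
   ts [ 0.5167 -0.1953  0.0581] [-0.0494 -0.0688]
keeper [array([-0.0467, -0.0805]), array([-0.0504, -0.0828]), array([-0.034 , -0.0712])]
[330 175] [ 0.0798 -0.0715]
[351 214] [-0.0395 -0.0999]
[352 222] [-0.0616 -0.0968]
[343 230] [-0.0769 -0.0669]
[293 242] [-0.0756  0.0751]
[280 188] [0.0778 0.0729]
```

step_arm(
  increments=[
    {"dp": [0.168, -0.109, 0], "yaw": 0, "grip": 0},
    {"dp": [0, 0, -0.3], "yaw": 0, "grip": 0},
    {"dp": [0, 0, -0.3], "yaw": 0, "grip": 0},
    {"dp": [0, 0, -0.1], "yaw": 0, "grip": 0},
    {"dp": [0, 0, -0.07], "yaw": 0, "grip": 0},
  ],
)

```text
clock: 1.78
position: [0.5205, -0.1559, 0.1187]
ee_rot: [-0.001, 0.993, 0.115, -0.001]
contact_force: [0.1, -0.3, 0.6]
width: -0.0001
gripper_force: 0.0
```

```bash
python3 - <<'E'
from h import *
import json
W=json.load(open("w1.json"))
print("blue top",onz("top",358*.64,326*.64,.006),"wrist",onz("wrist",147*.64,117*.64,.006,W))
print("blk top",onz("top",316*.64,361*.64,.006),"wrist",onz("wrist",60*.64,165*.64,.006,W))
s=manip.get_state();print(s["position"],s["contact_force"])
f=lambda i,x,y,w,h:cv2.resize(i[y:y+h,x:x+w],(400,300),interpolation=cv2.INTER_CUBIC)
cv2.imwrite("pics/c2.png",np.hstack([f(cams.get_image("top"),282,180,80,60),f(cams.get_image("scene"),288,135,80,60)]))
E
```

```text
blue top [0.55221805 0.11383514 0.006     ] wrist [0.55983363 0.12657928 0.006     ]
blk top [0.4909992  0.18836294 0.006     ] wrist [0.49963145 0.20222394 0.006     ]
[ 0.52054092 -0.1559395   0.11866174] [ 0.11516004 -0.27565501  0.64481882]
```

View pics/c2.png

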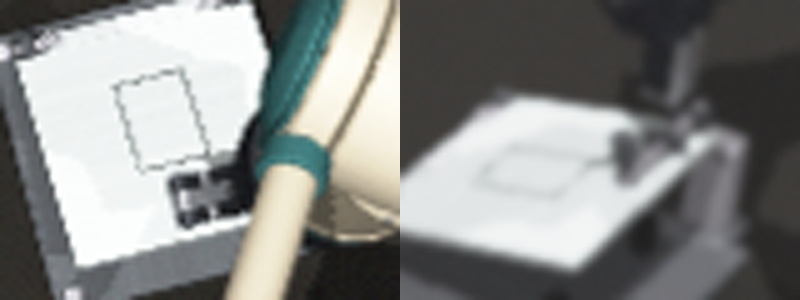

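step_arm(
  increments=[
    {"dp": [-0.0035, 0.0146, 0], "yaw": 0, "grip": 0},
    {"dp": [-0.0035, 0.0146, 0], "yaw": 0, "grip": 0},
    {"dp": [-0.0035, 0.0146, 0], "yaw": 0, "grip": 0},
  ],
)

```text
clock: 2.25
position: [0.5196, -0.1472, 0.1212]
ee_rot: [0.0, 0.993, 0.115, 0.001]
contact_force: [0.0, 0.0, 0.4]
width: 0.0001
gripper_force: 0.0
```

step_arm(
  increments=[
    {"dp": [-0.0035, 0.0146, 0], "yaw": 0, "grip": 0},
  ],
)

```text
clock: 2.38
position: [0.5186, -0.1442, 0.1208]
ee_rot: [0.0, 0.993, 0.115, 0.0]
contact_force: [-0.6, 0.5, 1.1]
width: -0.0002
gripper_force: 0.0
```

step_arm(
  increments=[
    {"dp": [-0.0035, 0.0146, 0], "yaw": 0, "grip": 0},
  ],
)

```text
clock: 2.5
position: [0.5178, -0.1413, 0.1205]
ee_rot: [0.0, 0.993, 0.115, 0.0]
contact_force: [0.6, -0.5, -0.1]
width: 0.0002
gripper_force: 0.0
```

step_arm(
  increments=[
    {"dp": [-0.0035, 0.0146, 0], "yaw": 0, "grip": 0},
  ],
)

```text
clock: 2.62
position: [0.5171, -0.1383, 0.1204]
ee_rot: [0.0, 0.993, 0.115, 0.0]
contact_force: [-0.0, 0.1, -0.0]
width: 0.0001
gripper_force: 0.0
```

step_arm(
  increments=[
    {"dp": [-0.0035, 0.0146, 0], "yaw": 0, "grip": 0},
  ],
)

```text
clock: 2.75
position: [0.5164, -0.1354, 0.1203]
ee_rot: [0.0, 0.993, 0.115, -0.0]
contact_force: [0.3, -0.7, -0.1]
width: -0.0002
gripper_force: 0.0
```

step_arm(
  increments=[
    {"dp": [-0.0035, 0.0146, 0], "yaw": 0, "grip": 0},
  ],
)

```text
clock: 2.88
position: [0.5157, -0.1325, 0.1203]
ee_rot: [0.0, 0.993, 0.115, -0.0]
contact_force: [-0.4, -0.1, 0.8]
width: 0.0
gripper_force: 0.0
```

step_arm(
  increments=[
    {"dp": [-0.0023, 0.0097, 0], "yaw": 0, "grip": 0},
  ],
)

```text
clock: 3.0
position: [0.5152, -0.1306, 0.1203]
ee_rot: [0.0, 0.993, 0.115, -0.0]
contact_force: [-0.4, -0.4, 0.8]
width: -0.0004
gripper_force: 0.0
```

```bash
python3 - <<'E'
from h import *
f=lambda i,x,y,w,h:cv2.resize(i[y:y+h,x:x+w],(400,300),interpolation=cv2.INTER_CUBIC)
a=cams.get_image("top");b=cams.get_image("scene");w=cams.get_image("wrist")
cv2.imwrite("pics/w3r.png",w)
print(proj("wrist",manip.get_state()["position"]))
x=cv2.resize(b[130:205,280:380],(800,600),interpolation=cv2.INTER_CUBIC)
x[:240,:320]=cv2.resize(a[180:240,282:362],(320,240),interpolation=cv2.INTER_CUBIC)
x[400:,:267]=cv2.resize(w,(267,200))
cv2.imwrite("pics/c3.png",x)
E
```

```text
(np.float64(255.67087593409406), np.float64(241.71301063372107))
```

View pics/c3.png

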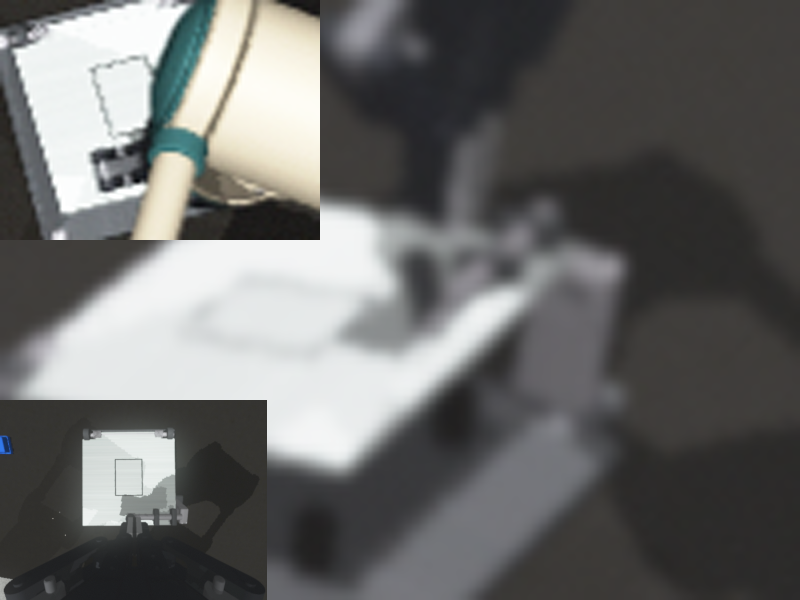

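```bash
python3 - <<'E'
import cv2
w=cv2.imread("pics/w3r.png");print(w.shape)
cv2.imwrite("pics/c4.png",cv2.resize(w[60:210,180:380],(800,600),interpolation=cv2.INTER_CUBIC))
E
```

```text
(384, 512, 3)
```

View pics/c4.png

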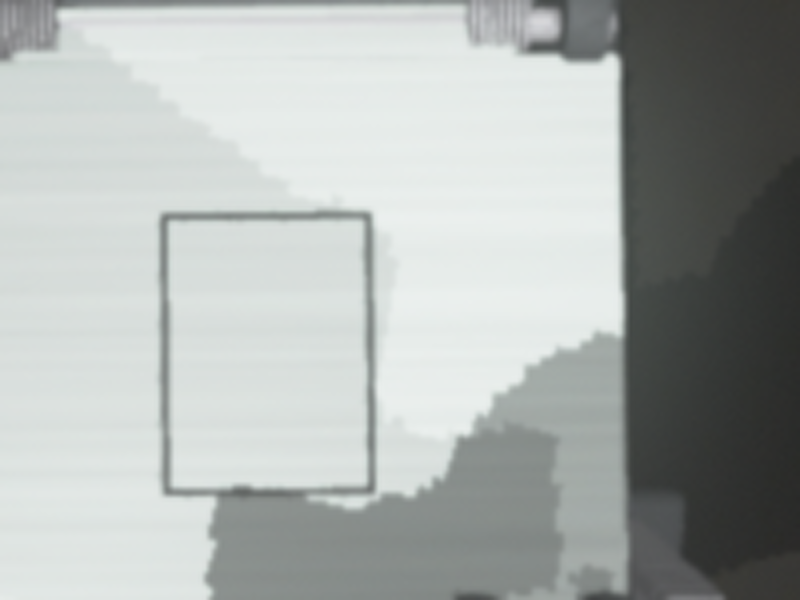

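```bash
cat > solve.py <<'E'
from h import *
def platepose(px,C,sz=(.0497,.0367)):
    # px order: (+x,+y),(+x,-y),(-x,-y),(-x,+y)
    a,b=sz[0]/2,sz[1]/2
    o=np.array([[a,b,0],[a,-b,0],[-a,-b,0],[-a,b,0]])
    K=np.array([[C["fx"],0,C["cx"]],[0,C["fy"],C["cy"]],[0,0,1.]])
    ok,r,t=cv2.solvePnP(o,np.array(px,float),K,None,flags=cv2.SOLVEPNP_IPPE)
    F=np.diag([1,-1,-1.]);E=np.array(C["extrinsics"])
    R=E[:3,:3]@F@cv2.Rodrigues(r)[0];p=E[:3,:3]@F@t[:,0]+E[:3,3]
    pr=cv2.projectPoints(o,r,t,K,None)[0][:,0]
    return R,p,np.abs(pr-px).max()
E
python3 - <<'E'
from solve import *
C=cams.get_calibration("wrist")
px=np.array([(163,213),(371,213),(374,491),(166,491)])/4+[180,60]-.375
R,p,e=platepose(px,C);print("mark",p.round(4),e,"tilt",np.degrees(np.arcsin(-R[2,0])),"roll",np.degrees(np.arcsin(R[2,1])),"yaw",np.degrees(np.arctan2(R[1,0],R[0,0])))
# alternative: plane fixed by hypothesised hinge; intersect each corner for mark at known tilt 17
s=manip.get_state();print(s["position"],s["contact_force"],s["clock"])
a=np.radians(13.2);ex=np.array([np.cos(a),np.sin(a)]);ey=np.array([-ex[1],ex[0]])
for c in [(.547,-.1165)]:
  for th in (15,16,17,18):
    t=np.radians(th); X=lambda x,y,z:np.r_[np.array(c)+ex*(.066+x*np.cos(t)+z*np.sin(t))+ey*y, .042-x*np.sin(t)+z*np.cos(t)]
    P0=X(0,0,.003);n=np.cross(X(-.1,0,.003)-P0,X(0,.1,.003)-P0)
    Q=[]
    for q in list(px)+[(180+624/4,60+100/4),(180+624/4,60+300/4),(180+250/4,60+4/4)]:
        o,d=ray("wrist",*q,C);h=o+d*(n@(P0-o))/(n@d);Q.append([((h[:2]-c)@ex-.066-.003*np.sin(t))/np.cos(t),(h[:2]-c)@ey])
    Q=np.array(Q)*1000;print(th,Q.round(1).tolist(),np.linalg.norm(Q[0]-Q[1]).round(1),np.linalg.norm(Q[1]-Q[2]).round(1))
w=cv2.imread("pics/w3r.png")
cv2.imwrite("pics/c5.png",cv2.resize(w[165:285,200:360],(800,600),interpolation=cv2.INTER_CUBIC))
E
```

```text
mark [ 0.5596 -0.1138  0.0677] 0.2168692393052538 tilt 19.60052827464952 roll 3.3022654036019556 yaw 13.950538585126019
[ 0.51527815 -0.13068993  0.12034012] [0.37183264 0.60742905 0.37510807] 3.15
15 [[-31.5, 19.5], [-31.6, -18.6], [-82.6, -19.2], [-82.5, 19.1], [-11.2, -65.3], [-47.8, -65.4], [6.2, 3.2]] 38.2 51.0
16 [[-31.7, 19.5], [-31.8, -18.6], [-82.7, -19.1], [-82.6, 19.0], [-11.4, -65.2], [-48.0, -65.2], [6.2, 3.2]] 38.1 50.9
17 [[-32.0, 19.4], [-32.0, -18.6], [-82.8, -19.0], [-82.8, 18.8], [-11.5, -65.2], [-48.2, -65.0], [6.3, 3.2]] 38.0 50.8
18 [[-32.2, 19.3], [-32.2, -18.5], [-82.9, -18.9], [-82.9, 18.6], [-11.6, -65.1], [-48.5, -64.7], [6.3, 3.2]] 37.9 50.7
```

View pics/c5.png

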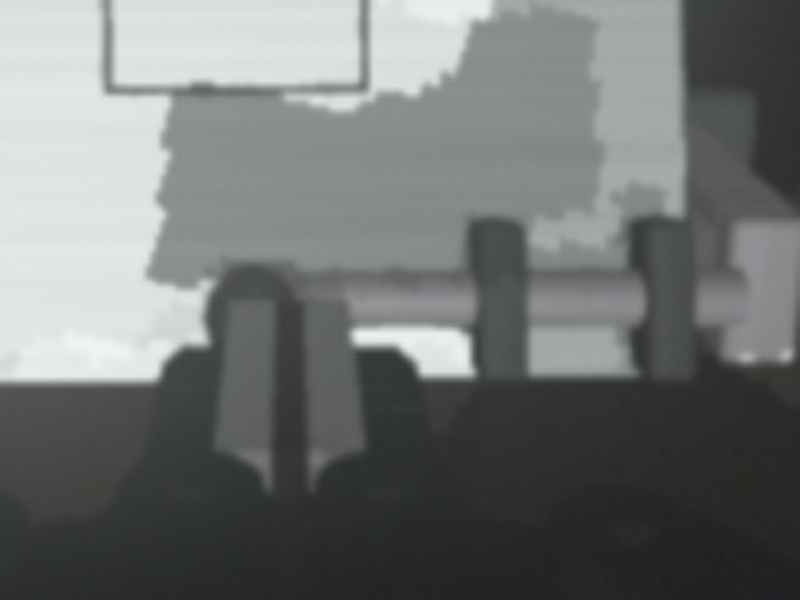

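```bash
python3 - <<'E'
from solve import *
C=cams.get_calibration("wrist");print(np.array(C["extrinsics"])[:3,3].round(4))
s=manip.get_state();tip=s["position"]-[0,0,.025];print("tip px",proj("wrist",tip))
a=np.radians(13.2);ex=np.array([np.cos(a),np.sin(a)]);ey=np.array([-ex[1],ex[0]]);c=np.array([.547,-.1165])
f=lambda n,u,v,z:print(n,[round(float(k),1) for k in 1000*np.array([(onz("wrist",200+u/5,165+v/5,z,C)[:2]-c)@e for e in(ex,ey)])])
f("knob top",250,300,.105);f("knob left",208,310,.105);f("tip",290,300,.095);f("nose",747,295,.083);f("keeperL",735,250,.063);f("plateR",685,200,.0705);f("saddle1L",470,235,.086);f("saddle2R",693,260,.086);f("knob back edge",250,263,.105)
f("fingerR",352,300,.095);f("fingerL",226,300,.095)
print(1000*(s["position"][:2]-c)@np.c_[ex,ey])
E
```

```text
[ 0.5829 -0.1158  0.2595]
tip px (np.float64(255.87645605628705), np.float64(224.42639763386717))
knob top [-30.4, -3.0]
knob left [-31.8, 2.2]
tip [-34.7, -8.0]
nose [-39.1, -72.4]
keeperL [-39.9, -77.2]
plateR [-29.2, -66.4]
saddle1L [-28.9, -32.6]
saddle2R [-32.6, -63.4]
knob back edge [-25.5, -3.0]
fingerR [-34.7, -16.1]
fingerL [-34.7, 0.4]
[-34.12400391  -6.57130219]
```

```bash
python3 - <<'E'
from solve import *
s=manip.get_state()
for dz in (0,-.0125,-.025):
    q=proj("scene",s["position"]+[0,0,dz]);print(dz,[(q[0]-280)*8,(q[1]-130)*8])
a=np.radians(13.2);ex=np.array([np.cos(a),np.sin(a)]);ey=np.array([-ex[1],ex[0]]);c=np.array([.547,-.1165])
for th in (10,17):
  t=np.radians(th)
  for y in(0,-3):
   for h in(.003,.033):
    q=proj("scene",np.r_[c+ex*(.066-.11*np.cos(t)+h*np.sin(t))+ey*y*1e-3,.042+.11*np.sin(t)+h*np.cos(t)]);print(th,y,h,[round((q[0]-280)*8),round((q[1]-130)*8)])
E
```

```text
0 [np.float64(435.81452884244027), np.float64(212.11417027783523)]
-0.0125 [np.float64(431.10206400933475), np.float64(246.1501466250661)]
-0.025 [np.float64(426.468703158469), np.float64(279.61479111861877)]
10 0 0.003 [425, 382]
10 0 0.033 [421, 298]
10 -3 0.003 [430, 377]
10 -3 0.033 [426, 293]
17 0 0.003 [420, 344]
17 0 0.033 [405, 256]
17 -3 0.003 [425, 339]
17 -3 0.033 [411, 251]
```

step_arm(
  increments=[
    {"dp": [0, 0, 0.15], "yaw": 0, "grip": 0},
    {"dp": [-0.0695, 0.12, 0], "yaw": 0, "grip": 0},
    {"dp": [0, 0, -0.15], "yaw": 0, "grip": 0},
    {"dp": [0, 0, -0.05], "yaw": 0, "grip": 0},
  ],
)

```text
clock: 3.65
position: [0.5003, -0.1063, 0.1092]
ee_rot: [-0.0, 0.993, 0.115, -0.001]
contact_force: [0.0, 0.2, 0.4]
width: -0.0
gripper_force: 0.0
```

step_arm(
  increments=[
    {"dp": [0, 0, -0.015], "yaw": 0, "grip": 0},
    {"dp": [0, 0, -0.015], "yaw": 0, "grip": 0},
  ],
)

```text
clock: 3.9
position: [0.5021, -0.1072, 0.1046]
ee_rot: [0.0, 0.993, 0.115, 0.001]
contact_force: [0.8, 0.1, 0.9]
width: 0.0003
gripper_force: 0.0
```

step_arm(
  increments=[
    {"dp": [0, 0, -0.015], "yaw": 0, "grip": 0},
  ],
)

```text
clock: 4.03
position: [0.502, -0.1071, 0.1017]
ee_rot: [0.0, 0.993, 0.115, 0.001]
contact_force: [-0.1, 0.3, 0.1]
width: -0.0002
gripper_force: 0.0
```

step_arm(
  increments=[
    {"dp": [0, 0, -0.015], "yaw": 0, "grip": 0},
  ],
)

```text
clock: 4.15
position: [0.5017, -0.107, 0.0985]
ee_rot: [0.0, 0.993, 0.115, 0.0]
contact_force: [-0.1, 0.2, 0.4]
width: -0.0001
gripper_force: 0.0
```

step_arm(
  increments=[
    {"dp": [0, 0, -0.015], "yaw": 0, "grip": 0},
  ],
)

```text
clock: 4.28
position: [0.5015, -0.1068, 0.0953]
ee_rot: [0.0, 0.993, 0.115, 0.0]
contact_force: [0.6, 0.6, 0.0]
width: 0.0
gripper_force: 0.0
```

step_arm(
  increments=[
    {"dp": [0, 0, -0.015], "yaw": 0, "grip": 0},
  ],
)

```text
clock: 4.4
position: [0.5014, -0.1068, 0.0922]
ee_rot: [0.0, 0.993, 0.115, 0.0]
contact_force: [-1.0, -0.3, -0.2]
width: -0.0002
gripper_force: 0.0
```

step_arm(
  increments=[
    {"dp": [0, 0, -0.015], "yaw": 0, "grip": 0},
  ],
)

```text
clock: 4.53
position: [0.5014, -0.1068, 0.0891]
ee_rot: [0.0, 0.993, 0.115, 0.0]
contact_force: [0.4, 0.0, 0.4]
width: 0.0001
gripper_force: 0.0
```

step_arm(
  increments=[
    {"dp": [0, 0, -0.015], "yaw": 0, "grip": 0},
  ],
)

```text
clock: 4.65
position: [0.5014, -0.1068, 0.0861]
ee_rot: [0.0, 0.993, 0.115, -0.0]
contact_force: [-0.3, -0.1, 0.1]
width: 0.0003
gripper_force: 0.0
```

step_arm(
  increments=[
    {"dp": [0, 0, -0.015], "yaw": 0, "grip": 0},
  ],
)

```text
clock: 4.78
position: [0.501, -0.1068, 0.0834]
ee_rot: [0.0, 0.993, 0.115, -0.0]
contact_force: [-2.4, -0.4, 5.1]
width: 0.0
gripper_force: 1.8
```

step_arm(
  increments=[
    {"dp": [0, 0, -0.02], "yaw": 0, "grip": 0},
  ],
)

```text
clock: 4.9
position: [0.5011, -0.1069, 0.0795]
ee_rot: [0.0, 0.993, 0.115, -0.0]
contact_force: [-3.0, -1.4, 4.3]
width: 0.0004
gripper_force: 2.1
```

step_arm(
  increments=[
    {"dp": [0, 0, -0.02], "yaw": 0, "grip": 0},
  ],
)

```text
clock: 5.03
position: [0.501, -0.1069, 0.0754]
ee_rot: [0.0, 0.993, 0.115, -0.0]
contact_force: [-2.7, -0.2, 5.2]
width: 0.0001
gripper_force: 2.3
```

step_arm(
  increments=[
    {"dp": [0, 0, -0.02], "yaw": 0, "grip": 0},
  ],
)

```text
clock: 5.15
position: [0.5008, -0.1069, 0.0713]
ee_rot: [0.0, 0.993, 0.115, -0.0]
contact_force: [-3.0, -0.5, 6.2]
width: -0.0001
gripper_force: 2.6
```

step_arm(
  increments=[
    {"dp": [0, 0, -0.02], "yaw": 0, "grip": 0},
  ],
)

```text
clock: 5.28
position: [0.5006, -0.107, 0.0673]
ee_rot: [0.0, 0.993, 0.115, -0.001]
contact_force: [-3.3, -0.9, 5.8]
width: 0.0
gripper_force: 2.8
```

step_arm(
  increments=[
    {"dp": [0, 0, -0.02], "yaw": 0, "grip": 0},
  ],
)

```text
clock: 5.4
position: [0.5004, -0.107, 0.0633]
ee_rot: [0.0, 0.993, 0.115, -0.001]
contact_force: [-3.0, -1.3, 6.7]
width: -0.0
gripper_force: 3.1
```

step_arm(
  increments=[
    {"dp": [0, 0, -0.02], "yaw": 0, "grip": 0},
  ],
)

```text
clock: 5.52
position: [0.5, -0.1071, 0.0593]
ee_rot: [0.0, 0.993, 0.115, -0.001]
contact_force: [-5.1, -1.5, 7.6]
width: -0.0002
gripper_force: 3.4
```

step_arm(
  increments=[
    {"dp": [0, 0, -0.015], "yaw": 0, "grip": 0},
  ],
)

```text
clock: 5.65
position: [0.4996, -0.1071, 0.0562]
ee_rot: [0.0, 0.993, 0.115, -0.002]
contact_force: [-5.1, -2.0, 8.5]
width: 0.0001
gripper_force: 3.5
```

```bash
python3 - <<'E'
from solve import *
s=manip.get_state();C=cams.get_calibration("wrist");w=cams.get_image("wrist");cv2.imwrite("pics/w4r.png",w)
cv2.imwrite("pics/c6.png",cv2.resize(w[90:240,170:370],(800,600),interpolation=cv2.INTER_CUBIC))
import json;json.dump({k:np.array(v).tolist() for k,v in C.items()},open("w4.json","w"))
print(s["position"],s["contact_force"])
E
```

```text
[ 0.49963958 -0.10714513  0.05619823] [-5.07287532 -1.9679587   8.48384839]
```

View pics/c6.png

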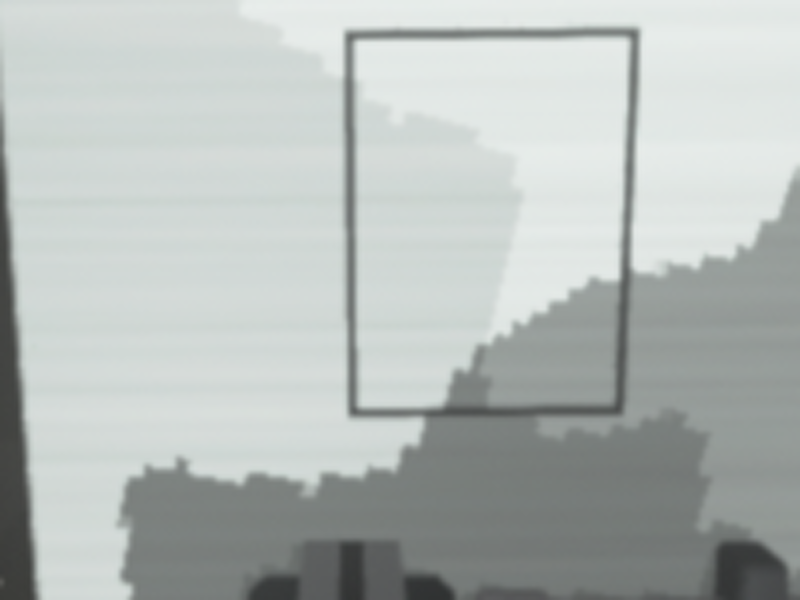

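```bash
python3 - <<'E'
from solve import *
import json
C=json.load(open("w4.json"));px=np.array([(350,34),(635,32),(620,411),(353,411)])/4+[170,90]-.375
R,p,e=platepose(px,C,(.050,.037));print(p.round(4),e,"tilt",np.degrees(np.arcsin(-R[2,0])),np.degrees(np.arcsin(R[2,1])),np.degrees(np.arctan2(R[1,0],R[0,0])))
a=np.radians(13.2);ex=np.array([np.cos(a),np.sin(a)]);ey=np.array([-ex[1],ex[0]]);c=np.array([.547,-.1165])
print("mark stage",1000*(p[:2]-c)@np.c_[ex,ey])
for z in(.045,.05):
  Q=[onz("wrist",*q,z,C) for q in px];print(z,1000*(np.mean(Q,0)[:2]-c)@np.c_[ex,ey],[np.linalg.norm(Q[i]-Q[i-1]).round(4) for i in range(4)])
E
```

```text
[ 0.5555 -0.1141  0.0493] 0.23121116581933165 tilt 7.4531061109727625 -0.07869918633830347 13.40119741423589
mark stage [8.8627067  0.41025966]
0.045 [ 7.79071669 -0.15007686] [np.float64(0.0517), np.float64(0.0375), np.float64(0.052), np.float64(0.0387)]
0.05 [8.39120518 0.489597  ] [np.float64(0.05), np.float64(0.0362), np.float64(0.0502), np.float64(0.0374)]
```

step_arm(
  increments=[
    {"dp": [0, 0, -0.015], "yaw": 0, "grip": 0},
  ],
)

```text
clock: 5.82
position: [0.4997, -0.1071, 0.0534]
ee_rot: [0.0, 0.993, 0.115, -0.002]
contact_force: [-5.1, -2.1, 8.4]
width: 0.0001
gripper_force: 3.7
```

step_arm(
  increments=[
    {"dp": [0, 0, -0.01], "yaw": 0, "grip": 0},
  ],
)

```text
clock: 5.95
position: [0.4995, -0.1072, 0.0513]
ee_rot: [0.0, 0.993, 0.115, -0.002]
contact_force: [-5.0, -2.3, 8.0]
width: 0.0
gripper_force: 3.8
```

```bash
cat > mark.py <<'E'
from solve import *
# automatic mark corners in the wrist view: dark thin line quadrilateral near a guess
def mark(w,guess,ret=False):
    g=cv2.cvtColor(w,cv2.COLOR_BGR2GRAY)
    bh=cv2.morphologyEx(g,cv2.MORPH_BLACKHAT,np.ones((7,7)))
    m=(bh>25).astype(np.uint8);k,l,st,ce=cv2.connectedComponentsWithStats(m,connectivity=8)
    i=max((j for j in range(1,k) if abs(ce[j]-guess).max()<40),key=lambda j:st[j,2]*st[j,3])
    cs=max(cv2.findContours((l==i).astype(np.uint8),0,1)[0],key=cv2.contourArea)
    q=cv2.approxPolyDP(cv2.convexHull(cs),4,True)[:,0].astype(float)
    return q,st[i]
E
python3 - <<'E'
from mark import *
s=manip.get_state();C=cams.get_calibration("wrist");w=cams.get_image("wrist");cv2.imwrite("pics/w5r.png",w)
print(s["position"],s["contact_force"]);print(mark(cv2.imread("pics/w4r.png"),(292,145)))
q,st=mark(w,(292,148));print(q,st)
if len(q)==4:
  q=q[np.argsort(np.arctan2(q[:,1]-q[:,1].mean(),q[:,0]-q[:,0].mean()))];R,p,e=platepose(q,C,(.051,.038));print(p,e,np.degrees(np.arcsin(-R[2,0])))
E
```

```text
[ 0.49949051 -0.10715733  0.05127136] [-4.97517175 -2.26925563  8.01482446]
(array([[328.,  96.],
       [325., 193.],
       [257., 194.],
       [256.,  97.]]), array([256,  96,  74,  99, 957], dtype=int32))
[[331.  96.]
 [326. 194.]
 [257. 195.]
 [256.  97.]] [256  96  76 100 997]
[ 0.55508678 -0.11414928  0.04732961] 0.18887924393851563 2.084980893191235
```

step_arm(
  increments=[
    {"dp": [0, 0, -0.01], "yaw": 0, "grip": 0},
  ],
)

```text
clock: 6.12
position: [0.4995, -0.1072, 0.0494]
ee_rot: [0.0, 0.993, 0.115, -0.002]
contact_force: [-5.4, -3.0, 9.2]
width: -0.0002
gripper_force: 4.0
```

step_arm(
  increments=[
    {"dp": [0.0046, -0.0195, 0], "yaw": 0, "grip": 0},
  ],
)

```text
clock: 6.25
position: [0.5007, -0.1092, 0.0492]
ee_rot: [-0.002, 0.993, 0.114, -0.001]
contact_force: [-3.8, 5.7, 9.1]
width: -0.0004
gripper_force: 5.1
```

step_arm(
  increments=[
    {"dp": [0.0046, -0.0195, 0], "yaw": 0, "grip": 0},
  ],
)

```text
clock: 6.38
position: [0.5015, -0.1122, 0.0492]
ee_rot: [-0.002, 0.993, 0.114, -0.001]
contact_force: [-2.2, 7.0, 8.7]
width: 0.0001
gripper_force: 5.0
```

step_arm(
  increments=[
    {"dp": [0.0023, -0.0097, 0], "yaw": 0, "grip": 0},
  ],
)

```text
clock: 6.5
position: [0.502, -0.1141, 0.0493]
ee_rot: [-0.002, 0.993, 0.114, -0.001]
contact_force: [-3.9, 7.0, 8.8]
width: -0.0003
gripper_force: 5.0
```

step_arm(
  increments=[
    {"dp": [0.0023, -0.0097, 0], "yaw": 0, "grip": 0},
  ],
)

```text
clock: 6.62
position: [0.5025, -0.1159, 0.0493]
ee_rot: [-0.003, 0.993, 0.114, -0.001]
contact_force: [-2.6, 6.3, 7.8]
width: 0.0004
gripper_force: 5.0
```

step_arm(
  increments=[
    {"dp": [0.0023, -0.0097, 0], "yaw": 0, "grip": 0},
  ],
)

```text
clock: 6.75
position: [0.503, -0.1178, 0.0493]
ee_rot: [-0.003, 0.993, 0.114, -0.001]
contact_force: [-2.5, 6.8, 8.6]
width: -0.0
gripper_force: 5.0
```

step_arm(
  increments=[
    {"dp": [0.0023, -0.0097, 0], "yaw": 0, "grip": 0},
  ],
)

```text
clock: 6.88
position: [0.5034, -0.1198, 0.0493]
ee_rot: [-0.003, 0.993, 0.114, -0.001]
contact_force: [-2.6, 6.5, 7.4]
width: -0.0002
gripper_force: 5.0
```

step_arm(
  increments=[
    {"dp": [0.0023, -0.0097, 0], "yaw": 0, "grip": 0},
  ],
)

```text
clock: 7.0
position: [0.5039, -0.1217, 0.0492]
ee_rot: [-0.003, 0.993, 0.114, -0.001]
contact_force: [-2.5, 6.7, 8.5]
width: 0.0003
gripper_force: 5.0
```

step_arm(
  increments=[
    {"dp": [0.0023, -0.0097, 0], "yaw": 0, "grip": 0},
  ],
)

```text
clock: 7.12
position: [0.5044, -0.1236, 0.0493]
ee_rot: [-0.003, 0.993, 0.114, -0.001]
contact_force: [-3.1, 6.5, 9.0]
width: 0.0
gripper_force: 5.0
```

step_arm(
  increments=[
    {"dp": [0.0023, -0.0097, 0], "yaw": 0, "grip": 0},
  ],
)

```text
clock: 7.25
position: [0.5049, -0.1255, 0.0493]
ee_rot: [-0.003, 0.993, 0.114, -0.001]
contact_force: [-3.2, 6.5, 7.3]
width: 0.0001
gripper_force: 5.0
```

```bash
python3 - <<'E'
from mark import *
import json
s=manip.get_state();C=cams.get_calibration("wrist");w=cams.get_image("wrist");cv2.imwrite("pics/w6r.png",w)
json.dump({k:np.array(v).tolist() for k,v in C.items()},open("w6.json","w"))
print(s["position"],s["contact_force"])
w5=cv2.imread("pics/w5r.png")
q,st=mark(w,(292+20,148));print(q,st)
cv2.imwrite("pics/c7.png",np.vstack([cv2.resize(x[195:275,170:386],(800,296),interpolation=cv2.INTER_CUBIC) for x in(w5,w)]))
E
```

```text
[ 0.50486475 -0.12553569  0.04925363] [-3.22926877  6.45196402  7.34812943]
[[340. 156.]] [338 156   3   1   3]
```

View pics/c7.png

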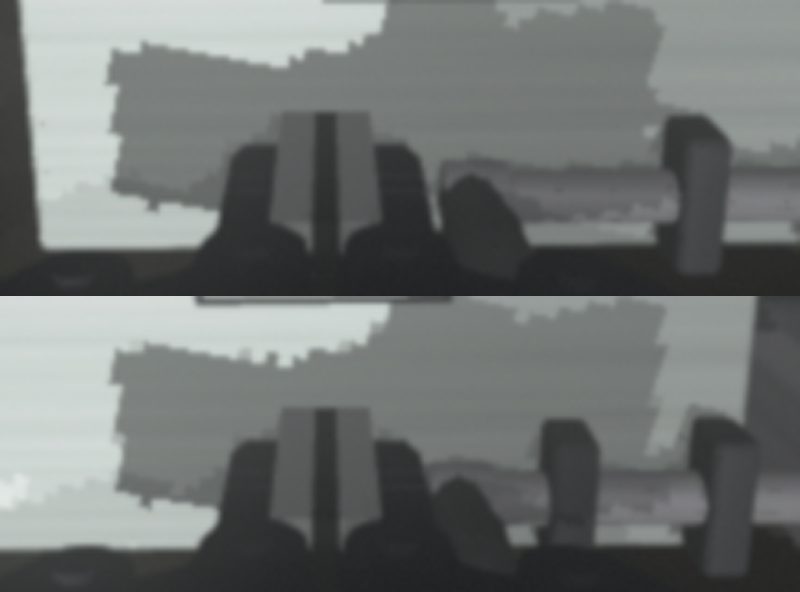

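The picture shows the knob just right of the fingers in both frames. The gap from knob to saddle shrank from about 145 px to 30 px, so the fingers have already pushed the bolt ~18 mm and the nose is in the slot. I'll push on to its stop.

step_arm(
  increments=[
    {"dp": [0.0023, -0.0097, 0], "yaw": 0, "grip": 0},
  ],
)

```text
clock: 7.42
position: [0.5053, -0.1273, 0.0493]
ee_rot: [-0.003, 0.993, 0.114, -0.001]
contact_force: [-2.5, 7.9, 8.0]
width: 0.0
gripper_force: 5.0
```

step_arm(
  increments=[
    {"dp": [0.0023, -0.0097, 0], "yaw": 0, "grip": 0},
  ],
)

```text
clock: 7.55
position: [0.5058, -0.1293, 0.0493]
ee_rot: [-0.003, 0.993, 0.114, -0.001]
contact_force: [-2.8, 7.1, 6.9]
width: 0.0001
gripper_force: 5.0
```

step_arm(
  increments=[
    {"dp": [0.0023, -0.0097, 0], "yaw": 0, "grip": 0},
  ],
)

```text
clock: 7.68
position: [0.5063, -0.1312, 0.0493]
ee_rot: [-0.003, 0.993, 0.114, -0.001]
contact_force: [-2.8, 6.9, 7.8]
width: -0.0001
gripper_force: 5.0
```

step_arm(
  increments=[
    {"dp": [0.0012, -0.005, 0], "yaw": 0, "grip": 0},
  ],
)

```text
clock: 7.8
position: [0.5064, -0.1319, 0.0492]
ee_rot: [-0.003, 0.994, 0.114, -0.001]
contact_force: [-2.7, 10.1, 7.7]
width: 0.0001
gripper_force: 6.1
```

step_arm(
  increments=[
    {"dp": [0.0012, -0.005, 0], "yaw": 0, "grip": 0},
  ],
)

```text
clock: 7.92
position: [0.5064, -0.132, 0.0491]
ee_rot: [-0.004, 0.994, 0.113, -0.001]
contact_force: [-2.4, 11.4, 9.0]
width: 0.0001
gripper_force: 7.2
```

step_arm(
  increments=[
    {"dp": [0.0012, -0.005, 0], "yaw": 0, "grip": 0},
  ],
)

```text
clock: 8.05
position: [0.5064, -0.1322, 0.049]
ee_rot: [-0.005, 0.994, 0.113, -0.002]
contact_force: [-3.1, 14.6, 7.8]
width: -0.0003
gripper_force: 8.3
```

step_arm(
  increments=[
    {"dp": [0.0012, -0.005, 0], "yaw": 0, "grip": 0},
    {"dp": [0.0012, -0.005, 0], "yaw": 0, "grip": 0},
  ],
)

```text
clock: 8.3
position: [0.5063, -0.1324, 0.0486]
ee_rot: [-0.006, 0.994, 0.113, -0.002]
contact_force: [-1.8, 18.7, 7.0]
width: 0.0
gripper_force: 10.4
```

step_arm(
  increments=[
    {"dp": [0, 0, 0.02], "yaw": 0, "grip": 0},
    {"dp": [-0.0046, 0.0195, 0.02], "yaw": 0, "grip": 0},
    {"dp": [0, 0, 0.3], "yaw": 0, "grip": 0},
    {"dp": [0, 0, 0.3], "yaw": 0, "grip": 0.2},
  ],
)

```text
clock: 8.8
position: [0.5081, -0.1349, 0.1777]
ee_rot: [-0.0, 0.993, 0.115, -0.0]
contact_force: [0.6, -0.1, -0.0]
width: 0.0167
gripper_force: 0.0
```

step_arm(
  increments=[
    {"dp": [-0.15, 0, 0.15], "yaw": 0, "grip": 0.3},
    {"dp": [-0.15, 0, 0], "yaw": 0, "grip": 0.5},
    {"dp": [0, 0, 0], "yaw": 0, "grip": 0.5},
    {"dp": [0, 0, 0], "yaw": 0, "grip": 0.5},
  ],
)

```text
clock: 9.3
position: [0.4489, -0.1353, 0.2072]
ee_rot: [0.0, 0.993, 0.115, 0.001]
contact_force: [-0.4, -0.3, -0.7]
width: 0.0428
gripper_force: 0.0
```

```bash
python3 - <<'E'
from mark import *
import json
s=manip.get_state();C=cams.get_calibration("wrist");w=cams.get_image("wrist");cv2.imwrite("pics/w7r.png",w)
json.dump({k:np.array(v).tolist() for k,v in C.items()},open("w7.json","w"))
print(s["position"],s["contact_force"],s["qd"].round(4))
a=np.radians(13.2);ex=np.array([np.cos(a),np.sin(a)]);ey=np.array([-ex[1],ex[0]]);c=np.array([.547,-.1165])
g=proj("wrist",np.r_[c+ex*.0085,.046]);print(g)
q,st=mark(w,g);print(q,st)
if len(q)==4:
  q=q[np.argsort(np.arctan2(q[:,1]-q[:,1].mean(),q[:,0]-q[:,0].mean()))];R,p,e=platepose(q,C,(.051,.038));print(p,e,np.degrees(np.arcsin(-R[2,0])),np.degrees(np.arctan2(R[1,0],R[0,0])))
  Q=np.array([onz("wrist",*k,.046,C) for k in q]);print(Q.mean(0),1000*(Q[:,:2]-c)@np.c_[ex,ey])
# block candidates in the wrist view
hsv=cv2.cvtColor(w,cv2.COLOR_BGR2HSV);m=(w.min(2)>110).astype(np.uint8);k,l,st,ce=cv2.connectedComponentsWithStats(m)
for i in range(1,k):
  if 60<st[i,4]<9000: print(st[i],ce[i].round(1),onz("wrist",*ce[i],.006,C).round(4))
E
```

```text
[ 0.44887563 -0.13530077  0.20715497] [-0.44898442 -0.28930568 -0.717372  ] [ 0.0056  0.016  -0.0104 -0.0013  0.0047 -0.0016]
(np.float64(260.18294027006925), np.float64(75.36898075879928))
[[278.  48.]
 [278. 101.]
 [242. 102.]
 [241.  49.]] [241  48  39  55 327]
[ 0.55511187 -0.11408543  0.04407979] 0.1931902630222453 0.5846675929935535 13.852260904012573
[ 0.55487269 -0.11423717  0.046     ] [[ 33.04403817  19.29904606]
 [ 33.92427946 -17.90719856]
 [-16.63827901 -18.90872467]
 [-17.60444147  19.13811402]]
[  0  66  15  27 197] [ 5.7 83.6] [0.4836 0.1756 0.006 ]
[320 118  30  24 392] [336.5 129.1] [ 0.5221 -0.2194  0.006 ]
[353 233  11  14  61] [358.1 239.2] [ 0.3871 -0.2938  0.006 ]
[   7  247  112  101 5302] [ 45.7 285.1] [0.2149 0.1247 0.006 ]
[ 213  289   94   31 1747] [253.6 305.7] [ 0.2487 -0.1775  0.006 ]
[ 352  320   59   64 1046] [374.5 352.7] [ 0.2063 -0.3832  0.006 ]
[131 336  33  24 480] [147.9 347.4] [ 0.136  -0.0332  0.006 ]
```

step_arm(
  increments=[
    {"dp": [0.005, 0.267, -0.005], "yaw": 0.217, "grip": 0.5},
    {"dp": [0.005, 0.267, -0.005], "yaw": 0.217, "grip": 0.5},
    {"dp": [0.005, 0.267, -0.005], "yaw": 0.217, "grip": 0.5},
    {"dp": [0.005, 0.267, -0.005], "yaw": 0.217, "grip": 0.5},
    {"dp": [0.005, 0.267, -0.005], "yaw": 0.217, "grip": 0.5},
  ],
)

```text
clock: 9.98
position: [0.454, 0.1341, 0.2018]
ee_rot: [0.0, 0.981, 0.196, 0.0]
contact_force: [0.5, 0.5, -0.1]
width: 0.0427
gripper_force: 0.0
```

step_arm(
  increments=[
    {"dp": [0.005, 0.267, -0.005], "yaw": 0.217, "grip": 0.5},
    {"dp": [0, 0, 0], "yaw": 0, "grip": 0.5},
    {"dp": [0, 0, 0], "yaw": 0, "grip": 0.5},
    {"dp": [0, 0, 0], "yaw": 0, "grip": 0.5},
  ],
)

```text
clock: 10.48
position: [0.4544, 0.1844, 0.2011]
ee_rot: [0.0, 0.978, 0.21, -0.0]
contact_force: [-0.8, 0.5, -0.5]
width: 0.0429
gripper_force: 0.0
```

```bash
python3 - <<'E'
from mark import *
s=manip.get_state();C=cams.get_calibration("wrist");w=cams.get_image("wrist");cv2.imwrite("pics/w8r.png",w)
print(s["position"],s["ee_rot"],s["width"],s["qd"].round(3)); print("guess",proj("wrist",(.4925,.190,.006)))
m=(w.min(2)>100).astype(np.uint8);k,l,st,ce=cv2.connectedComponentsWithStats(m)
for i in range(1,k):
  if st[i,4]>300 and ce[i][1]<230:
    cs=max(cv2.findContours((l==i).astype(np.uint8),0,1)[0],key=cv2.contourArea)
    print(st[i],ce[i].round(1),w[int(ce[i][1]),int(ce[i][0])])
    for z in (.006,.012):
      r=cv2.minAreaRect((np.array([onz("wrist",*q,z,C)[:2] for q in cs[:,0].astype(float)])*1000).astype(np.float32));print("  ",z,r)
E
```

```text
[0.4543956  0.18435016 0.20105082] [ 2.71572991e-04  9.77627883e-01  2.10341596e-01 -2.49952307e-04] 0.042902492831269935 [-0.007 -0.006  0.002  0.003  0.002  0.001]
guess (np.float64(265.0362633958609), np.float64(141.58186507648415))
[  41    0   82   58 3081] [84.4 22.1] [238 243 243]
   0.006 ((535.1669311523438, 428.2934265136719), (71.2773666381836, 64.20169067382812), 75.9563217163086)
   0.012 ((534.8551025390625, 424.4122314453125), (69.9977035522461, 63.049068450927734), 75.95632934570312)
[ 277   16   51   41 2005] [301.7  36.4] [242 243 242]
   0.006 ((613.6024169921875, 201.05624389648438), (39.49150848388672, 55.38719177246094), 24.274791717529297)
   0.012 ((611.8823852539062, 201.25457763671875), (38.78249740600586, 54.39286804199219), 24.274765014648438)
[  52   80   56   58 1981] [ 79.6 108.2] [41 49 56]
   0.006 ((436.90447998046875, 406.1695861816406), (64.96521759033203, 64.2245101928711), 15.5391845703125)
   0.012 ((438.3567199707031, 402.6856994628906), (63.79890060424805, 63.07151412963867), 15.538790702819824)
[169  82  33  42 827] [184.5 102.6] [195 172 122]
   0.006 ((494.1676330566406, 295.334716796875), (27.94962501525879, 39.66373825073242), 88.45997619628906)
   0.012 ((494.5918884277344, 293.84051513671875), (27.447843551635742, 38.95167541503906), 88.45990753173828)
[252 123  25  36 838] [263.7 141.1] [180 200 226]
   0.006 ((492.85125732421875, 191.53228759765625), (42.20588302612305, 29.786657333374023), 24.253976821899414)
   0.012 ((493.2991027832031, 191.90164184570312), (41.448143005371094, 29.251909255981445), 24.25396156311035)
[ 431  141   81  119 4471] [489.1 210.4] [231 233 227]
   0.006 ((519.0658569335938, -94.83595275878906), (168.35067749023438, 105.44332885742188), 38.78671646118164)
   0.012 ((519.0430297851562, -89.3255386352539), (165.32830810546875, 103.55032348632812), 38.78672790527344)
```

step_arm(
  increments=[
    {"dp": [0.193, 0.036, 0], "yaw": 0, "grip": 0.5},
    {"dp": [0, 0, -0.3], "yaw": 0, "grip": 0.5},
    {"dp": [0, 0, -0.3], "yaw": 0, "grip": 0.5},
    {"dp": [0, 0, -0.18], "yaw": 0, "grip": 0.5},
    {"dp": [0, 0, 0], "yaw": 0, "grip": 0.5},
  ],
)

```text
clock: 11.15
position: [0.4906, 0.1908, 0.043]
ee_rot: [0.0, 0.978, 0.21, -0.003]
contact_force: [-0.3, -0.6, -0.1]
width: 0.0427
gripper_force: 0.0
```

step_arm(
  increments=[
    {"dp": [0, 0, -0.02], "yaw": 0, "grip": 0.5},
    {"dp": [0, 0, -0.02], "yaw": 0, "grip": 0.5},
    {"dp": [0, 0, -0.015], "yaw": 0, "grip": 0.5},
  ],
)

```text
clock: 11.52
position: [0.4935, 0.1927, 0.0354]
ee_rot: [0.0, 0.977, 0.211, 0.001]
contact_force: [0.4, 0.4, -0.9]
width: 0.0425
gripper_force: 0.0
```

step_arm(
  increments=[
    {"dp": [0, 0, -0.015], "yaw": 0, "grip": 0.5},
  ],
)

```text
clock: 11.65
position: [0.493, 0.1927, 0.0318]
ee_rot: [0.0, 0.977, 0.211, 0.001]
contact_force: [-0.0, 0.3, 1.2]
width: 0.0426
gripper_force: 0.0
```

step_arm(
  increments=[
    {"dp": [0, 0, -0.015], "yaw": 0, "grip": 0.5},
  ],
)

```text
clock: 11.78
position: [0.4928, 0.1926, 0.0284]
ee_rot: [0.0, 0.977, 0.211, 0.0]
contact_force: [-0.2, -0.3, 0.7]
width: 0.0428
gripper_force: 0.0
```

step_arm(
  increments=[
    {"dp": [0, 0, -0.015], "yaw": 0, "grip": 0.5},
  ],
)

```text
clock: 11.9
position: [0.4927, 0.1926, 0.0252]
ee_rot: [0.0, 0.977, 0.211, 0.0]
contact_force: [-0.8, 0.1, -0.6]
width: 0.0427
gripper_force: 0.0
```

step_arm(
  increments=[
    {"dp": [0, 0, -0.015], "yaw": 0, "grip": 0.5},
  ],
)

```text
clock: 12.02
position: [0.4927, 0.1926, 0.0221]
ee_rot: [0.0, 0.977, 0.211, -0.0]
contact_force: [-0.6, -1.3, -0.0]
width: 0.043
gripper_force: 0.0
```

step_arm(
  increments=[
    {"dp": [0, 0, -0.01], "yaw": 0, "grip": 0.5},
  ],
)

```text
clock: 12.15
position: [0.4926, 0.1925, 0.02]
ee_rot: [0.0, 0.977, 0.211, -0.0]
contact_force: [0.5, 0.2, -0.3]
width: 0.0424
gripper_force: 0.0
```

step_arm(
  increments=[
    {"dp": [0, 0, -0.01], "yaw": 0, "grip": 0.5},
  ],
)

```text
clock: 12.28
position: [0.4927, 0.1925, 0.0182]
ee_rot: [0.0, 0.977, 0.211, -0.0]
contact_force: [0.6, 0.7, 0.3]
width: 0.0426
gripper_force: 0.0
```

step_arm(
  increments=[
    {"dp": [0, 0, -0.01], "yaw": 0, "grip": 0.5},
  ],
)

```text
clock: 12.4
position: [0.4927, 0.1925, 0.0162]
ee_rot: [0.0, 0.977, 0.211, 0.0]
contact_force: [0.1, 0.6, -0.0]
width: 0.043
gripper_force: 0.0
```

step_arm(
  increments=[
    {"dp": [0, 0, -0.01], "yaw": 0, "grip": 0.5},
  ],
)

```text
clock: 12.52
position: [0.4927, 0.1925, 0.0142]
ee_rot: [0.0, 0.977, 0.211, 0.0]
contact_force: [-0.2, 0.1, 0.1]
width: 0.0428
gripper_force: 0.0
```

step_arm(
  increments=[
    {"dp": [0, 0, -0.01], "yaw": 0, "grip": 0.5},
  ],
)

```text
clock: 12.65
position: [0.4927, 0.1925, 0.0122]
ee_rot: [0.0, 0.977, 0.211, 0.0]
contact_force: [0.3, -0.4, -0.0]
width: 0.0424
gripper_force: 0.0
```

step_arm(
  increments=[
    {"dp": [0, 0, -0.01], "yaw": 0, "grip": 0.5},
  ],
)

```text
clock: 12.78
position: [0.4927, 0.1925, 0.0102]
ee_rot: [0.0, 0.977, 0.211, -0.0]
contact_force: [0.5, 0.8, 0.4]
width: 0.0425
gripper_force: 0.0
```

step_arm(
  increments=[
    {"dp": [0, 0, -0.01], "yaw": 0, "grip": 0.5},
  ],
)

```text
clock: 12.9
position: [0.4927, 0.1925, 0.0082]
ee_rot: [0.0, 0.977, 0.211, 0.0]
contact_force: [0.4, -0.7, 0.3]
width: 0.043
gripper_force: 0.0
```

step_arm(
  increments=[
    {"dp": [0, 0, -0.01], "yaw": 0, "grip": 0.5},
  ],
)

```text
clock: 13.02
position: [0.4927, 0.1925, 0.0062]
ee_rot: [0.0, 0.977, 0.211, -0.0]
contact_force: [0.6, -0.3, -0.9]
width: 0.0429
gripper_force: 0.0
```

step_arm(
  increments=[
    {"dp": [0, 0, -0.005], "yaw": 0, "grip": 0.5},
  ],
)

```text
clock: 13.15
position: [0.4926, 0.1925, 0.0052]
ee_rot: [0.0, 0.977, 0.211, -0.0]
contact_force: [0.5, 0.9, 0.1]
width: 0.0428
gripper_force: 0.0
```

step_arm(
  increments=[
    {"dp": [0, 0, 0], "yaw": 0, "grip": 0.38},
    {"dp": [0, 0, 0], "yaw": 0, "grip": 0.38},
  ],
  squeeze=20,
)

```text
clock: 13.4
position: [0.4927, 0.1925, 0.0054]
ee_rot: [0.0, 0.977, 0.211, 0.0]
contact_force: [0.4, 0.4, 0.1]
width: 0.0323
gripper_force: 0.0
```

step_arm(
  increments=[
    {"dp": [0, 0, 0], "yaw": 0, "grip": 0.2},
    {"dp": [0, 0, 0], "yaw": 0, "grip": 0.2},
    {"dp": [0, 0, 0], "yaw": 0, "grip": 0.2},
  ],
  squeeze=20,
)

```text
clock: 13.78
position: [0.4929, 0.1926, 0.0055]
ee_rot: [0.0, 0.977, 0.211, 0.0]
contact_force: [0.3, 0.8, 1.2]
width: 0.0275
gripper_force: 19.9
```

step_arm(
  increments=[
    {"dp": [0, 0, 0.1], "yaw": 0, "grip": 0.2},
    {"dp": [0, 0, 0.2], "yaw": 0, "grip": 0.2},
    {"dp": [0, 0, 0.2], "yaw": 0, "grip": 0.2},
    {"dp": [0, 0, 0.2], "yaw": 0, "grip": 0.2},
  ],
)

```text
clock: 14.28
position: [0.4923, 0.1924, 0.1464]
ee_rot: [0.0, 0.977, 0.211, -0.0]
contact_force: [0.5, -0.5, -0.4]
width: 0.0278
gripper_force: 19.8
```

step_arm(
  increments=[
    {"dp": [0.052, -0.2557, 0], "yaw": -0.212, "grip": 0.2},
    {"dp": [0.052, -0.2557, 0], "yaw": -0.212, "grip": 0.2},
    {"dp": [0.052, -0.2557, 0], "yaw": -0.212, "grip": 0.2},
    {"dp": [0.052, -0.2557, 0], "yaw": -0.212, "grip": 0.2},
    {"dp": [0.052, -0.2557, 0], "yaw": -0.212, "grip": 0.2},
  ],
)

```text
clock: 14.9
position: [0.5447, -0.0648, 0.1452]
ee_rot: [-0.0, 0.991, 0.132, -0.0]
contact_force: [0.8, 0.7, 0.2]
width: 0.0279
gripper_force: 19.9
```

step_arm(
  increments=[
    {"dp": [0.052, -0.2557, 0], "yaw": -0.212, "grip": 0.2},
    {"dp": [0, 0, 0], "yaw": 0, "grip": 0.2},
    {"dp": [0, 0, 0], "yaw": 0, "grip": 0.2},
    {"dp": [0, 0, 0], "yaw": 0, "grip": 0.2},
  ],
)

```text
clock: 15.4
position: [0.5546, -0.1129, 0.1452]
ee_rot: [-0.0, 0.993, 0.118, -0.0]
contact_force: [0.2, -0.2, 0.0]
width: 0.0279
gripper_force: 19.9
```

```bash
python3 - <<'E'
from mark import *
s=manip.get_state();C=cams.get_calibration("wrist");w=cams.get_image("wrist");cv2.imwrite("pics/w9r.png",w)
print(s["position"],s["ee_rot"],s["width"],s["gripper_force"])
g=proj("wrist",(.555,-.114,.045));print(g)
q,st=mark(w,g);print(q,st)
Q=np.array([onz("wrist",*k,.045,C) for k in q]);print(Q.round(4))
# top-edge line direction (+x side of outline) and block's front edge
print(w[:,:,1][40:200:6,int(g[0])])
E
```

```text
[ 0.55456005 -0.11294269  0.14515566] [-3.49047412e-04  9.93049991e-01  1.17692281e-01 -3.47522572e-04] 0.027942605621045148 19.924302399158478
(np.float64(257.56898817839306), np.float64(192.41025621765417))
[[279. 166.]
 [282. 212.]
 [233. 208.]
 [237. 165.]] [233 165  50  48 455]
[[ 0.5834 -0.1269  0.045 ]
 [ 0.5415 -0.1409  0.045 ]
 [ 0.5347 -0.0951  0.045 ]
 [ 0.5755 -0.0901  0.045 ]]
[ 57  55  56  55  58  59  61  63  66  70  70  75 119 103 217 233 235 234
 234 232 233 137 149 148 150 147 227]
```

step_arm(
  increments=[
    {"dp": [0.003, -0.006, -0.21], "yaw": 0, "grip": 0.2},
    {"dp": [0, 0, -0.2], "yaw": 0, "grip": 0.2},
    {"dp": [0, 0, 0], "yaw": 0, "grip": 0.2},
    {"dp": [0, 0, 0], "yaw": 0, "grip": 0.2},
  ],
)

```text
clock: 15.95
position: [0.5567, -0.1152, 0.0646]
ee_rot: [0.0, 0.993, 0.117, 0.001]
contact_force: [0.5, 0.5, 0.3]
width: 0.0274
gripper_force: 19.9
```

step_arm(
  increments=[
    {"dp": [0, 0, -0.015], "yaw": 0, "grip": 0.2},
    {"dp": [0, 0, -0.015], "yaw": 0, "grip": 0.2},
  ],
)

```text
clock: 16.2
position: [0.5565, -0.1157, 0.0585]
ee_rot: [0.001, 0.993, 0.117, 0.001]
contact_force: [0.6, -0.3, -0.9]
width: 0.0279
gripper_force: 19.9
```

step_arm(
  increments=[
    {"dp": [0, 0, -0.01], "yaw": 0, "grip": 0.2},
  ],
)

```text
clock: 16.32
position: [0.5559, -0.1156, 0.0557]
ee_rot: [0.0, 0.993, 0.117, 0.0]
contact_force: [1.5, -0.4, 0.6]
width: 0.0281
gripper_force: 19.9
```

step_arm(
  increments=[
    {"dp": [0, 0, -0.006], "yaw": 0, "grip": 0.2},
  ],
)

```text
clock: 16.45
position: [0.5557, -0.1156, 0.0542]
ee_rot: [0.0, 0.993, 0.117, 0.0]
contact_force: [0.1, 0.2, -0.2]
width: 0.0276
gripper_force: 19.9
```

step_arm(
  increments=[
    {"dp": [-0.003, 0.006, 0], "yaw": 0, "grip": 0.2},
    {"dp": [0, 0, -0.008], "yaw": 0, "grip": 0.2},
  ],
)

```text
clock: 16.7
position: [0.5551, -0.1143, 0.0526]
ee_rot: [0.0, 0.993, 0.117, 0.0]
contact_force: [-0.1, 0.6, 2.9]
width: 0.0277
gripper_force: 20.2
```

step_arm(
  increments=[
    {"dp": [0, 0, -0.005], "yaw": 0, "grip": 0.2},
  ],
)

```text
clock: 16.82
position: [0.5552, -0.1143, 0.0521]
ee_rot: [0.0, 0.993, 0.117, 0.0]
contact_force: [-2.0, 1.4, 7.6]
width: 0.0279
gripper_force: 20.8
```

step_arm(
  increments=[
    {"dp": [0, 0, -0.005], "yaw": 0, "grip": 0.2},
  ],
)

```text
clock: 16.95
position: [0.5553, -0.1142, 0.0518]
ee_rot: [0.0, 0.993, 0.117, 0.0]
contact_force: [-2.5, 0.3, 11.2]
width: 0.0277
gripper_force: 21.2
```

step_arm(
  increments=[
    {"dp": [0, 0, 0.007], "yaw": 0, "grip": 0.2},
    {"dp": [0, 0, 0], "yaw": 0, "grip": 0.35},
    {"dp": [0, 0, 0], "yaw": 0, "grip": 0.42},
    {"dp": [0, 0, 0], "yaw": 0, "grip": 0.42},
  ],
)

```text
clock: 17.45
position: [0.555, -0.1143, 0.0516]
ee_rot: [-0.0, 0.993, 0.117, -0.0]
contact_force: [0.5, -0.2, -0.0]
width: 0.0358
gripper_force: 0.0
```

step_arm(
  increments=[
    {"dp": [0, 0, 0.05], "yaw": 0, "grip": 0.42},
    {"dp": [0, 0, 0.25], "yaw": 0, "grip": 0.42},
    {"dp": [-0.2, 0, 0.2], "yaw": 0, "grip": 0.42},
    {"dp": [-0.3, 0, 0], "yaw": 0, "grip": 0.42},
    {"dp": [0, 0, 0], "yaw": 0, "grip": 0.42},
  ],
)

```text
clock: 18.08
position: [0.4498, -0.1129, 0.1523]
ee_rot: [-0.001, 0.993, 0.116, -0.002]
contact_force: [0.2, 0.1, 0.0]
width: 0.0358
gripper_force: 0.0
```

step_arm(
  increments=[
    {"dp": [0, 0, 0], "yaw": 0, "grip": 0.42},
    {"dp": [0, 0, 0], "yaw": 0, "grip": 0.42},
  ],
)

```text
clock: 18.32
position: [0.4566, -0.1147, 0.1523]
ee_rot: [0.0, 0.993, 0.117, 0.001]
contact_force: [0.1, -0.0, -0.7]
width: 0.0356
gripper_force: 0.0
```

```bash
python3 - <<'E'
from mark import *
s=manip.get_state();C=cams.get_calibration("wrist");w=cams.get_image("wrist");cv2.imwrite("pics/w10r.png",w)
print(s["clock"],s["position"],s["contact_force"])
g=proj("wrist",(.555,-.114,.045));print(g)
q,st=mark(w,g);print(q.tolist(),st)
a=np.radians(13.3);ex=np.array([np.cos(a),np.sin(a)]);ey=np.array([-ex[1],ex[0]]);c=np.array([.555,-.1142])
f=lambda k,z:(1000*(onz("wrist",*k,z,C)[:2]-c)@np.c_[ex,ey]).round(1).tolist()
print("outline",[f(k,.045) for k in q])
hsv=cv2.cvtColor(w,cv2.COLOR_BGR2HSV);x,y=map(int,g);print(w[y-40:y+44:4,x].tolist());print(w[y,x-50:x+54:4].tolist())
E
```

```text
18.325 [ 0.45659029 -0.11471481  0.15226645] [ 0.0857229  -0.04418506 -0.67836438]
(np.float64(282.30068732726284), np.float64(81.93429654856007))
[[306.0, 49.0], [304.0, 113.0], [260.0, 114.0], [260.0, 49.0]] [260  49  47  66 748]
outline [[25.6, -18.9], [-25.1, -19.7], [-26.0, 18.9], [25.5, 19.1]]
[[230, 232, 227], [233, 235, 230], [165, 168, 162], [231, 233, 228], [179, 193, 195], [238, 240, 239], [238, 240, 239], [189, 205, 236], [186, 203, 237], [187, 203, 237], [236, 238, 238], [238, 240, 239], [235, 238, 238], [192, 205, 206], [238, 240, 239], [231, 235, 235], [232, 236, 235], [229, 233, 228], [181, 184, 177], [236, 238, 233], [234, 236, 231]]
[[232, 234, 229], [232, 234, 229], [233, 235, 229], [233, 235, 230], [232, 234, 229], [232, 234, 230], [232, 235, 230], [166, 169, 163], [232, 234, 229], [219, 226, 225], [231, 235, 235], [238, 240, 239], [238, 239, 239], [233, 237, 238], [221, 227, 233], [237, 240, 239], [237, 240, 239], [183, 195, 196], [159, 163, 158], [230, 232, 227], [229, 232, 227], [230, 232, 227], [230, 232, 227], [229, 231, 226], [229, 231, 225], [228, 231, 225]]
```

```bash
python3 - <<'E'
from mark import *
C=cams.get_calibration("wrist");w=cv2.imread("pics/w10r.png").astype(int)
a=np.radians(13.3);ex=np.array([np.cos(a),np.sin(a)]);ey=np.array([-ex[1],ex[0]]);c=np.array([.555,-.1142])
d=cv2.GaussianBlur((w[:,:,2]-w[:,:,0]).astype(np.float32),(3,3),0)
m=np.zeros(d.shape,np.uint8);m[46:118,255:311]=(d>-1.5)[46:118,255:311]
m=cv2.morphologyEx(cv2.morphologyEx(m,cv2.MORPH_OPEN,np.ones((3,3))),cv2.MORPH_CLOSE,np.ones((5,5)))
k,l,st,ce=cv2.connectedComponentsWithStats(m);i=1+st[1:,4].argmax();print(st[i],ce[i])
cs=max(cv2.findContours((l==i).astype(np.uint8),0,1)[0],key=cv2.contourArea)
for z in(.048,.051,.057):print(z,cv2.minAreaRect(np.array([1000*(onz("wrist",*q,z,C)[:2]-c)@np.c_[ex,ey] for q in cs[:,0]]).astype(np.float32)))
# knob / bolt check: side-on numbers from plate tilt
q,_=mark(w.astype(np.uint8),(282,82));q=q[np.argsort(np.arctan2(q[:,1]-82,q[:,0]-282))];R,p,e=platepose(q,C,(.051,.038));print(p,np.degrees(np.arcsin(-R[2,0])))
t=cams.get_image("top");cv2.imwrite("pics/top9.png",t)
t0=cv2.imread("pics/top0.png");df=cv2.absdiff(t,t0).max(2)
for n,pt in dict(blue=(229,208),flat=(164,230),mould=(198,187),mag=(215,152)).items(): print(n,df[pt[1]-8:pt[1]+8,pt[0]-8:pt[0]+8].max())
E
```

```text
[ 266   54   38   56 2024] [284.3784585   81.42539526]
0.048 ((-0.49523353576660156, -1.3219642639160156), (43.05624008178711, 30.80510139465332), 0.1340474784374237)
0.051 ((-0.8197002410888672, -1.039320945739746), (42.52535629272461, 30.425275802612305), 0.1340479999780655)
0.057 ((-1.4686222076416016, -0.4740314483642578), (41.463600158691406, 29.665624618530273), 0.13404801487922668)
[ 0.55471254 -0.11408951  0.04605663] 1.1074855878808192
blue 7
flat 8
mould 7
mag 9
```

```bash
python3 -c "
from rig import ticket;print(ticket.sign_off())"
```

```text
the job is handed in; nothing more can be done
None
```

I handed the job in at about 18.4 s: the plate is pressed down level (tilt about 1°) and the bolt is pushed to its stop. The wax-block cassette lies inside the outline, about 1 mm off centre, and the other things I checked look unmoved; the sign-off gave no verdict.

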